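# Shut up the desk humidor: drawer home, vent closed

### The job

Shut up the small wooden humidor on the rolling table for the night. Push its open cigar drawer fully home until the catch takes it and it sits against its stop, and turn the brass vent knob on its top clockwise (seen from above) as far as it will go. Leave the other things on the table where they lie, and let go of everything.

Things in the scene. Friction and masses are not known exactly. Their poses are not given: they have to be found in the camera images.
- humidor: wooden box on brass feet, fixed to the table; 185 mm deep (its x), 130 mm wide (its y), 105 mm high. Origin under its centre, at table height; z up. The drawer front is on its -x side, which faces the robot's left (world +y), turned by up to 0.2 rad. The vent knob stands on its level top, 20 mm from the centre toward its +x
- drawer (a joint): opening of the drawer, m: 0 = fully home against its rigid stop, at most 0.10; starts 0.03 to 0.08. Slides along the humidor's x (opens to -x, push to +x). Slides with about 1.5 N; from 14 to 6 mm open a sprung catch resists with up to about 8 N; below about 4 mm the catch pulls it home and keeps it there
- drawer_pull (a point): outermost point of the brass pull knob in the middle of the drawer front (24 mm wide, stands 24 mm out from the flat front, 58 mm above the table). Moves with the drawer. The dark drawer front behind it is 126 mm wide and reaches from 16 to 92 mm above the table
- vent (a joint): angle of the vent knob, rad: 0 = open, grows as it turns clockwise seen from above, 1.40 = closed against its end stop (rigid); starts at 0 to 0.45. It turns stiffly (0.04 N m) and stays where it is left
- vent_grip (a point): on the upright axis of the vent knob, at the height to grip it (142 mm above the table). Brass disc 44 mm across, upper face 119 mm above the table, with an upright bar grip 42 mm long, 14 mm wide, top at 149 mm. At joint 0 the bar lies along the humidor's x axis and the white line on its end points to the drawer front (white dot); closed, it points to the red dot, nearly humidor +y
- gum_pot: loose stoneware pot, 55 mm wide, 49 mm high, origin under its centre; a bystander
- torch_lighter: loose black torch lighter lying down, 120 mm long, 31 mm thick, origin under its centre; a bystander
- ring_gauge: loose flat wooden gauge plate with holes, 46x150x9 mm, origin under its centre; a bystander

How it is judged (in metres and radians):
At the end, for the whole second after the job is handed in: The drawer is fully home (less than 3 mm open) and still, and the vent knob is at its clockwise end stop (within 0.09 rad, 5 degrees) (value of joint drawer below 0.003 m and value of joint vent above 1.31 rad and not (velocity of joint drawer above 0.01 m/s or velocity of joint drawer below -0.01 m/s)); the robot touches nothing.
It fails at once if the gum pot is moved (more than 30 mm) (distance of gum_pot from where it was at the start of the episode above 0.03 m).
It fails at once if the torch lighter is moved (more than 30 mm) (distance of torch_lighter from where it was at the start of the episode above 0.03 m).
It fails at once if the ring gauge is moved (more than 30 mm) (distance of ring_gauge from where it was at the start of the episode above 0.03 m).
It also fails if it takes over 48 s, if anything falls off the work surface, if the arm or the gripper's body presses on something with over 40 N, if the wrist force passes 120 N, or if a joint passes its speed limit or range.

### The arm

A 6-joint arm with a two-finger parallel gripper is mounted at the origin on a cart in front of the work surface, level with it; the furniture and walls round the work are solid. World frame = base frame: x ahead of the robot, y to its left, z up, the work surface at z = 0. Lengths are in mm, angles in rad, forces in N, time in s.
With the tool pointing down it reaches from about 350 to 975 mm from the base axis. Payload 7.1 kg.
Tool frame: the origin (TCP) lies midway between the tips of the shut fingers; the grasp point (between the pads) lies ctrl.grip_point_offset behind it (ctrl.grip_point_offset is the distance from the TCP to the grasp point, in mm); z points along the fingers, y is the line along which they close (so a half turn about z gives the same grasp; the last joint's range is limited). The gripper opens to 88 mm and grips with 3 to 60 N. Pads are 20 mm wide; open, the fingers measure 115 mm over their backs; the gripper's body (75 mm by 178 mm) begins 61 mm behind the grasp point.
Start: joints at [1.1, 0.423, 1.63, -0, 1.089, -0.019], TCP at [272.833, 562.287, 222.675] pointing down, gripper open.
Joint ranges: [-3, 3], [-0.9, 2.11], [0.09, 2.58], [-1.31, 4.45], [0.11, 2.69], [-2.54, 2.54]. Speed limits (rad/s): [2.39, 2.39, 3.01, 3.14, 3.14, 3.14].

### API

Orientations are given as a rotation vector (axis times angle).
In Python, from workcell import ctrl gives the robot as it stands.
- The arm moves only by the tool apply_moves, never from a script. Its argument "targets" is a list of rows, each an object of numbers: "tx", "ty", "tz": the shift along the world's x, y, z in m; "spin": the turn about the world's z in degrees. In form: [{"tx": .., "ty": .., "tz": .., "spin": ..}, ...]. A call has exactly 8 rows; each row is the pose to reach, as a shift and turn from the pose commanded when the call began; what a row does not reach only later rows make up. A row lasts 1/10 s, in which the tool goes at most 50 mm and 8.59 degrees, less where a joint would pass 70% of its speed; a pose out of reach is approached as far as the arm can. A call with a gripper value outside its range is refused whole. "gripper" is the closure, from -1 (fully open) to 1 (shut), set as the call begins (left out, the last holds). The fingers move at their own pace and stop on an object; the grip force is fixed at half the most. Time passes only in rows, so rows that repeat a pose let the fingers close, or fill a call up. It gives the time, the measured TCP pose, the force, the opening and the grip force at its end, in the units of the state.
- ctrl.get_obs(): the state, without advancing time (a new reading comes with each control period).
- ctrl.get_image(name): name is "scene" or "top"; returns the picture (400x640x3 uint8, red, green, blue); there is no depth.
- ctrl.get_calibration(name): a dict with "fov_y" (degrees; the focal length in pixels is half the picture's height over the tangent of half this angle, whatever the lens; pixels are square), "cx", "cy" (the principal point, pixels), "rvec" (rotation vector, rad) and "tvec" (3), from world to camera coordinates, as OpenCV has them. Camera axes: x right, y down, z forward; pixel columns grow to the right and rows downward; lengths in mm; the calibration is good to about 2 mm. A picture is of the moment at which its call begins. get_calibration takes no time and is no camera call.
- ctrl.close_job(): hands the job in; it is judged then, once.
Trained networks look in the newest picture that a camera, given by its name, has taken for a name from the list of things; names that differ only in an ending like _2 or _b are one class to them, and where a whole thing is asked for, a point or a joint stands for the part that bears it (a point fixed in the world has none). Each returns a list of dicts, best first, with "score" (0 to 1); they miss things now and then, are a little off and sometimes report something else, mostly with a low value. They report only what shows in the picture. A call takes as long as a camera call.
- ctrl.outline_of(name, camera): "pixels" (400x640 bool, what is visible of it) and "box" ([left, top, right, bottom] in pixels, round what is visible of it).
- ctrl.pinpoint(name, camera): "uv" ([column, row] in pixels: a listed point, or the origin of a listed thing).
The state is a dict: "t": time; "qpos": joint angles; "qvel": joint speeds; "joint_torque": joint torques, N m; "ee_pos": TCP position; "orientation": TCP orientation; "ft_force": force on the tool from outside, world axes, zero at the start; "moment": the same for the moment, N m; "width": finger opening in mm; "grasp_force": force on a finger pad.
Only numpy, scipy, OpenCV 4.12 (cv2) and the standard library are available. Lean on these libraries where they do the work, as an engineer would, in place of code of your own. Each camera call takes 0.05 s, during which the arm holds its last target. There are 200 camera calls.

## Working session

There is one attempt and no reset: what is moved stays moved. The work goes in short steps, Python scripts to look and compute and a tool call to move; the robot and the scene stay as the last step left them, time stands still between calls to the robot, and variables do not carry over. Pictures are saved under pics/ and viewed, at most 10 in all, crops included, and the job is handed in when it is done.

Besides the shell and the picture viewer there is one more tool, called after ">>>" as name([rows], argument=value, ...), one row to a line, values as JSON. apply_moves: Moves the arm, as the interface text tells. Its arguments: {"type":"object","properties":{"targets":{"type":"array"},"gripper":{"type":"number"}},"required":["targets"]}

```bash
mkdir -p pics; ls; cat > h.py <<'E'
import numpy as np, cv2
from workcell import ctrl
def cal(n):
    c=ctrl.get_calibration(n); f=200/np.tan(np.radians(c['fov_y'])/2)
    K=np.array([[f,0,c['cx']],[0,f,c['cy']],[0,0,1]]); R=cv2.Rodrigues(np.array(c['rvec'],float))[0]
    return K,R,np.array(c['tvec'],float).ravel()
def onplane(n,uv,z):
    K,R,t=cal(n); d=R.T@np.linalg.inv(K)@np.array([uv[0],uv[1],1.]); o=-R.T@t
    return o+d*(z-o[2])/d[2]
def tri(uvs):
    P=[];
    for n in uvs:
        K,R,t=cal(n); P.append(K@np.c_[R,t])
    a,b=[np.array(v,float).reshape(2,1) for v in uvs.values()]
    X=cv2.triangulatePoints(P[0],P[1],a,b).ravel(); return X[:3]/X[3]
def proj(n,X):
    K,R,t=cal(n); p=K@(R@np.asarray(X,float)+t); return p[:2]/p[2]
E
python3 - <<'E'
from h import *
np.set_printoptions(precision=1,suppress=True)
for n in ('scene','top'):
    im=ctrl.get_image(n); cv2.imwrite(f'pics/{n}0.png',im[:,:,::-1])
    K,R,t=cal(n); print(n,-R.T@t,ctrl.get_calibration(n))
pp={}
for nm in ('humidor','drawer_pull','vent_grip','gum_pot','torch_lighter','ring_gauge'):
    for n in ('scene','top'):
        r=ctrl.pinpoint(nm,n); print(nm,n,[(np.array(q['uv']),round(q['score'],2)) for q in r[:2]])
        if r: pp.setdefault(nm,{})[n]=r[0]['uv']
for k,v in pp.items():
    if len(v)==2: print(k,tri(v))
    for n in v: print(k,n,onplane(n,v[n],{'drawer_pull':58,'vent_grip':142}.get(k,0)))
o=ctrl.get_obs(); print(o); print(ctrl.grip_point_offset)
E
```

```text
pics
scene [-325.9 -522.3 1232.8] {'fov_y': 44.37404360164426, 'cx': 319.274659389253, 'cy': 204.52740653675772, 'rvec': array([ 2.1, -1.2,  0.5]), 'tvec': array([-262.4,  432.6, 1281.7])}
top [ 306.9   15.7 1449.9] {'fov_y': 43.54393181502847, 'cx': 323.78602353668555, 'cy': 189.92658351892763, 'rvec': array([ 2.1, -2.2,  0.2]), 'tvec': array([  40.7,  552.1, 1374.8])}
humidor scene [(array([255. , 217.2]), 0.57)]
humidor top [(array([254.4, 219.8]), 0.75)]
drawer_pull scene [(array([208.5, 186.5]), 0.66)]
drawer_pull top [(array([185., 227.]), 0.6)]
vent_grip scene [(array([253.1, 189.5]), 0.56)]
vent_grip top []
gum_pot scene [(array([333.7, 256.7]), 0.64)]
gum_pot top [(array([361.6, 218.1]), 0.6)]
torch_lighter scene [(array([401.9, 260.2]), 0.86)]
torch_lighter top [(array([417.5, 189. ]), 0.88)]
ring_gauge scene [(array([354.8, 230.3]), 0.62)]
ring_gauge top [(array([359.3, 179.6]), 0.74)]
humidor [477.9 231.9   0.6]
humidor scene [477.9 232.7   0. ]
humidor top [478.3 231.6   0. ]
drawer_pull [458.7 408.7  72.3]
drawer_pull scene [472.  414.9  58. ]
drawer_pull top [456.1 417.3  58. ]
vent_grip scene [475.2 218.8 142. ]
gum_pot [473.3 -77.8  -1.1]
gum_pot scene [469.9 -75.4   0. ]
gum_pot top [475.4 -80.6   0. ]
torch_lighter [ 563.6 -255.6   -7. ]
torch_lighter scene [ 565.1 -263.2    0. ]
torch_lighter top [ 557.1 -247.6    0. ]
ring_gauge [591.  -80.5   4.3]
ring_gauge scene [596.8 -81.5   0. ]
ring_gauge top [589.6 -78.1   0. ]
{'t': 0.7, 'qpos': array([ 1.1,  0.4,  1.6,  0. ,  1.1, -0. ]), 'qvel': array([ 0., -0.,  0., -0.,  0.,  0.]), 'joint_torque': array([  0. , -54.4, -27.4,   0.1,   0. ,  -0. ]), 'ee_pos': array([272.8, 562.3, 222.7]), 'orientation': array([-0.7, -3.1, -0. ]), 'ft_force': array([-0. , -0.2, -0. ]), 'moment': array([0., 0., 0.]), 'grasp_force': 0.0, 'width': 87.58613475211422}
18.700000000000003
```

```bash
python3 - <<'E'
import cv2
a=cv2.imread('pics/scene0.png')[120:290,150:450]; b=cv2.imread('pics/top0.png')[130:300,150:450]
import numpy as np
cv2.imwrite('pics/c0.png',np.vstack([cv2.resize(x[:, :200],(800,680),interpolation=cv2.INTER_CUBIC)[80:380] if 0 else cv2.resize(x[20:150,10:210],(461,300),interpolation=cv2.INTER_CUBIC) for x in (a,b)]))
E
```

```text
(no output)
```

View pics/top0.png

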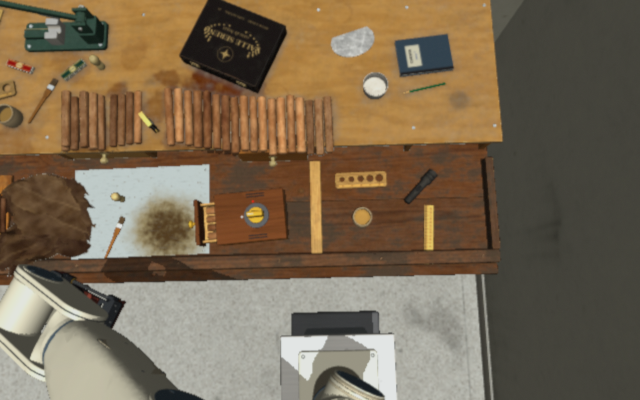

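View pics/c0.png

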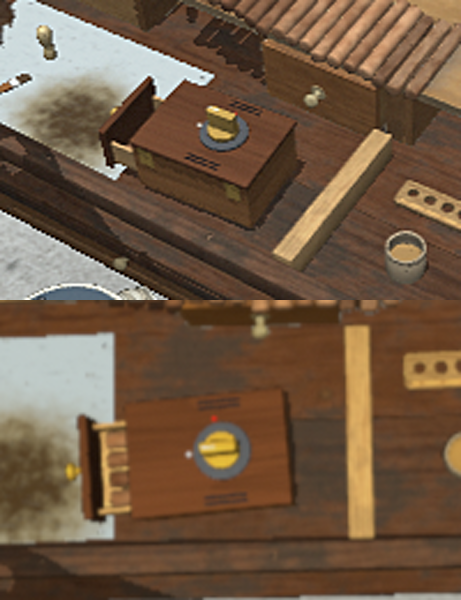

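The top view shows the humidor turned slightly. The pull is at about (190,224), the vent at (255,214), the white dot at (242,217) and the red dot at (253,201). I'll fit its pose next.

```bash
python3 - <<'E'
from h import *
from scipy.optimize import least_squares
from scipy.spatial.transform import Rotation as Ro
np.set_printoptions(precision=1,suppress=True)
s=1/2.305
S=lambda u,v:(160+u*s,140+v*s); T=lambda u,v:(160+u*s,150+(v-300)*s)
obs=[('scene',S(181,80),(-92.5,65)),('scene',S(298,122),(92.5,65)),('scene',S(246,183),(92.5,-65)),
('top',T(127,403),(-92.5,65)),('top',T(285,391),(92.5,65)),('top',T(292,503),(92.5,-65)),('top',T(134,517),(-92.5,-65))]
def pose(p,X,Y,Z):
    c,q=np.cos(p[2]),np.sin(p[2]); return np.array([p[0]+c*X-q*Y,p[1]+q*X+c*Y,Z])
def res(p): return np.concatenate([proj(n,pose(p,X,Y,105))-uv for n,uv,(X,Y) in obs])
r=least_squares(res,[478,232,-1.57],loss='soft_l1',x_scale=[10,10,.1]); p=r.x
print('humidor',p[:2],round(p[2],3),'yaw off',round(p[2]+np.pi/2,3)); print(r.fun.reshape(-1,2))
print('vent',pose(p,20,0,142),'proj',proj('scene',pose(p,20,0,142)),proj('top',pose(p,20,0,142)))
pt=T(68,471); ps=S(112,105)
for n,uv in(('top',pt),):
    X=onplane(n,uv,58); d=X[:2]-p[:2]; print('pull',X,'local',np.cos(p[2])*d[0]+np.sin(p[2])*d[1],-np.sin(p[2])*d[0]+np.cos(p[2])*d[1])
for z in(0,105): print('dots',onplane('top',T(188,454),105),onplane('top',T(214,418),105))
# bar top direction: gold pixels
o=ctrl.get_obs(); print('toolR',Ro.from_rotvec(o['orientation']).as_matrix())
im=cv2.imread('pics/top0.png'); v=proj('top',pose(p,20,0,142)).astype(int)
c=im[v[1]-22:v[1]+22,v[0]-30:v[0]+30]; a=cv2.resize(c,(600,440),interpolation=cv2.INTER_CUBIC)
cv2.imwrite('pics/v0.png',a)
print(v, 'bench edge', onplane('top',(250,152),0))
E
```

```text
humidor [475.8 225.8] -1.506 yaw off 0.065
[[ 1.2  0.3]
 [-1.1  0. ]
 [ 0.2  1.1]
 [ 0.4  1. ]
 [-0.6  0.2]
 [-0.1 -0.9]
 [-0.2 -0.8]]
vent [477.1 205.9 142. ] proj [256.8 190.6] [256.1 213.9]
pull [463.7 404.8  58. ] local -179.37259226315425 -0.39894084650635797
dots [474.9 250.8 105. ] [516.9 220.2 105. ]
dots [474.9 250.8 105. ] [516.9 220.2 105. ]
toolR [[-0.9  0.4 -0. ]
 [ 0.4  0.9  0. ]
 [ 0.   0.  -1. ]]
[256 213] bench edge [682.1 244.8  -0. ]
```

View pics/v0.png

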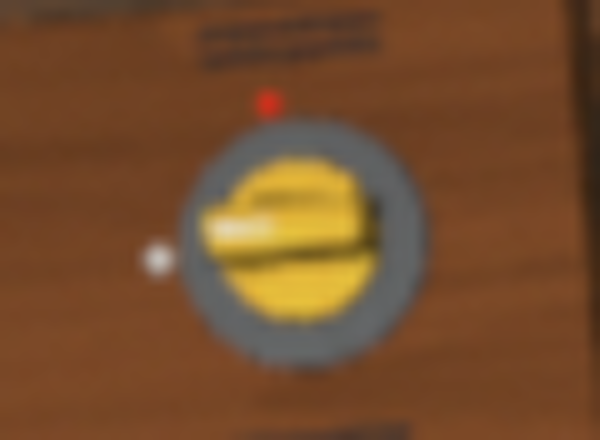

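The crop shows the bar nearly along the humidor's x axis (joint near 0), with its white end to the left at about (249,214) in the top image. Next I move to the pre-push position in front of the pull.

>>> apply_moves([
  {"tx": 0.03,"ty": -0.015,"tz": 0,"spin": -8},
  {"tx": 0.06,"ty": -0.03,"tz": 0,"spin": -16},
  {"tx": 0.09,"ty": -0.05,"tz": 0,"spin": -24},
  {"tx": 0.12,"ty": -0.065,"tz": 0,"spin": -32},
  {"tx": 0.15,"ty": -0.085,"tz": -0.02,"spin": -40},
  {"tx": 0.175,"ty": -0.1,"tz": -0.04,"spin": -48},
  {"tx": 0.188,"ty": -0.107,"tz": -0.06,"spin": -56},
  {"tx": 0.188,"ty": -0.107,"tz": -0.08,"spin": -59},
], gripper=1)

```text
t: 1.5
ee_pos: [462.9, 454.1, 142.0]
orientation: [2.128, 2.31, 0.001]
ft_force: [-0.6, -0.3, -0.9]
width: 27.1
grasp_force: 0.0
```

```bash
python3 - <<'E'
from h import *
from scipy.spatial.transform import Rotation as Ro
o=ctrl.get_obs(); M=Ro.from_rotvec(o['orientation']).as_matrix(); print(o['t'],o['ee_pos'],o['width'],'tool y deg',np.degrees(np.arctan2(M[1,1],M[0,1])),o['ft_force'],o['qpos'])
E
```

```text
1.5 [462.94634552 454.05504189 142.02709273] 27.056025688622 tool y deg 4.697813982775163 [-0.64818276 -0.34020546 -0.8871937 ] [ 7.57491816e-01  5.50271436e-01  1.62882546e+00 -3.62374983e-04
  9.61669750e-01  6.75706587e-01]
```

>>> apply_moves([
  {"tx": 0,"ty": 0,"tz": -0.03,"spin": 0},
  {"tx": 0,"ty": 0,"tz": -0.06,"spin": 0},
  {"tx": 0,"ty": 0,"tz": -0.085,"spin": 0},
  {"tx": 0,"ty": 0,"tz": -0.097,"spin": 0},
  {"tx": 0,"ty": 0,"tz": -0.097,"spin": 0},
  {"tx": 0.001,"ty": -0.01,"tz": -0.097,"spin": 0},
  {"tx": 0.001,"ty": -0.02,"tz": -0.097,"spin": 0},
  {"tx": 0.002,"ty": -0.028,"tz": -0.097,"spin": 0},
])

```text
t: 2.3
ee_pos: [463.3, 426.6, 46.9]
orientation: [2.12, 2.318, 0.002]
ft_force: [-0.4, -0.8, 0.1]
width: -0.0
grasp_force: 0.0
```

```bash
python3 - <<'E'
from h import *
o=ctrl.get_obs(); print(o['t'],o['ee_pos'],o['width'],o['ft_force'])
a=ctrl.get_image('scene')[120:250,140:340,::-1]; b=ctrl.get_image('top')[150:280,130:330,::-1]
cv2.imwrite('pics/p1.png',np.vstack([cv2.resize(x,(461,300),interpolation=cv2.INTER_CUBIC) for x in (a,b)]))
E
```

```text
2.3 [463.27134247 426.56412169  46.94614254] -0.04682965322714921 [-0.42966215 -0.78784903  0.08016695]
```

View pics/p1.png

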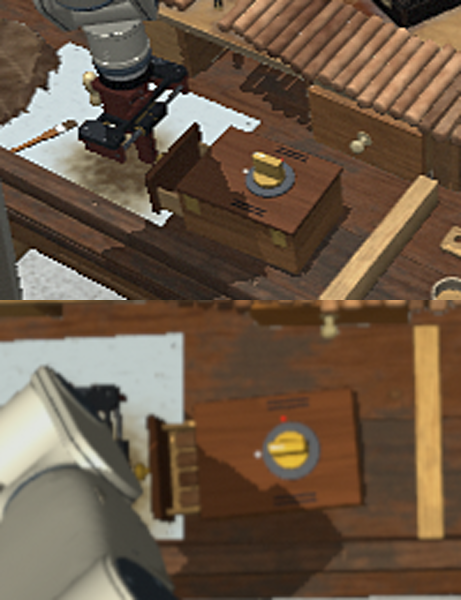

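The closed fingers stand just in front of the pull (crop 140,470) and nothing has been touched. Now I push.

>>> apply_moves([
  {"tx": 0.0,"ty": -0.007,"tz": 0,"spin": 0},
  {"tx": 0.001,"ty": -0.014,"tz": 0,"spin": 0},
  {"tx": 0.001,"ty": -0.021,"tz": 0,"spin": 0},
  {"tx": 0.002,"ty": -0.028,"tz": 0,"spin": 0},
  {"tx": 0.002,"ty": -0.035,"tz": 0,"spin": 0},
  {"tx": 0.003,"ty": -0.041,"tz": 0,"spin": 0},
  {"tx": 0.003,"ty": -0.046,"tz": 0,"spin": 0},
  {"tx": 0.003,"ty": -0.05,"tz": 0,"spin": 0},
])

```text
t: 3.2
ee_pos: [466.2, 377.5, 45.7]
orientation: [-2.12, -2.318, -0.002]
ft_force: [1.7, 3.8, -2.0]
width: 0.6
grasp_force: 1.4
```

>>> apply_moves([
  {"tx": 0,"ty": -0.0015,"tz": 0,"spin": 0},
  {"tx": 0,"ty": -0.003,"tz": 0,"spin": 0},
  {"tx": 0,"ty": -0.0045,"tz": 0,"spin": 0},
  {"tx": 0,"ty": -0.006,"tz": 0,"spin": 0},
  {"tx": 0,"ty": -0.0075,"tz": 0,"spin": 0},
  {"tx": 0.001,"ty": -0.009,"tz": 0,"spin": 0},
  {"tx": 0.001,"ty": -0.0105,"tz": 0,"spin": 0},
  {"tx": 0.001,"ty": -0.012,"tz": 0,"spin": 0},
])

```text
t: 4.0
ee_pos: [465.8, 369.7, 45.8]
orientation: [-2.12, -2.312, -0.008]
ft_force: [-10.6, 28.1, -7.9]
width: 0.7
grasp_force: 14.4
```

```bash
python3 - <<'E'
from h import *
o=ctrl.get_obs(); print(o['t'],o['ee_pos'],o['width'],o['ft_force'])
a=ctrl.get_image('scene')[130:230,180:310,::-1]; b=ctrl.get_image('top')[170:270,170:300,::-1]
cv2.imwrite('pics/p2.png',np.vstack([cv2.resize(x,(390,300),interpolation=cv2.INTER_CUBIC) for x in (a,b)]))
E
```

```text
4.0 [465.82899532 369.67420384  45.77827827] 0.7036334015986754 [-10.57626109  28.13528394  -7.90156098]
```

View pics/p2.png

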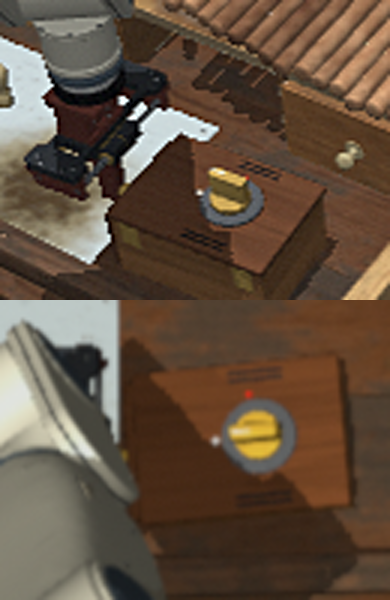

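The drawer is home: no gap shows, and 28 N of push meets a rigid stop. I back off and rise.

>>> apply_moves([
  {"tx": 0,"ty": 0.01,"tz": 0,"spin": 0},
  {"tx": 0,"ty": 0.03,"tz": 0,"spin": 0},
  {"tx": 0,"ty": 0.05,"tz": 0.02,"spin": 0},
  {"tx": 0,"ty": 0.06,"tz": 0.05,"spin": 0},
  {"tx": 0,"ty": 0.06,"tz": 0.08,"spin": 0},
  {"tx": 0,"ty": 0.06,"tz": 0.11,"spin": 0},
  {"tx": 0,"ty": 0.06,"tz": 0.135,"spin": 0},
  {"tx": 0,"ty": 0.06,"tz": 0.145,"spin": 0},
])

```text
t: 4.9
ee_pos: [468.0, 426.8, 193.6]
orientation: [2.119, 2.318, 0.007]
ft_force: [0.4, 1.0, 0.1]
width: 0.5
grasp_force: 0.0
```

```bash
python3 - <<'E'
from h import *
np.set_printoptions(precision=1,suppress=True)
o=ctrl.get_obs(); print(o['t'],o['ee_pos'],o['ft_force'])
print('disc',onplane('top',(256.5,215.3),112))
for n in('scene','top'):
    ctrl.get_image(n)
    for nm,z in(('vent_grip',142),('drawer_pull',58)):
        for q in ctrl.pinpoint(nm,n)[:1]: print(nm,n,q['uv'],q['score'],onplane(n,q['uv'],z))
    for q in ctrl.outline_of('vent_grip',n)[:1]: 
        ys,xs=np.nonzero(q['pixels']); print('mask',n,q['box'],q['score'],onplane(n,(xs.mean(),ys.mean()),125))
E
```

```text
4.9 [468.  426.8 193.6] [0.4 1.  0.1]
disc [477.1 209.3 112. ]
vent_grip scene [255.1, 185.8] 0.49 [491.6 223.  142. ]
drawer_pull scene [221.9, 190.2] 0.43 [481.3 364.5  58. ]
mask scene [249.6, 186.4, 263.5, 201.8] 0.64 [478.4 212.3 125. ]
vent_grip top [256.5, 210.7] 0.72 [485.5 204.9 142. ]
drawer_pull top [204.2, 226.3] 0.52 [456.8 363.5  58. ]
mask top [245.8, 205.3, 263.6, 220.3] 0.64 [479.2 212.4 125. ]
```

>>> apply_moves([
  {"tx": 0.0,"ty": -0.03,"tz": 0,"spin": 0},
  {"tx": 0.003,"ty": -0.065,"tz": 0,"spin": 0},
  {"tx": 0.006,"ty": -0.1,"tz": 0,"spin": 0},
  {"tx": 0.008,"ty": -0.135,"tz": 0,"spin": 0},
  {"tx": 0.01,"ty": -0.17,"tz": 0,"spin": 0},
  {"tx": 0.011,"ty": -0.2,"tz": 0,"spin": 0},
  {"tx": 0.011,"ty": -0.217,"tz": 0,"spin": 0},
  {"tx": 0.011,"ty": -0.217,"tz": 0,"spin": 0},
], gripper=-1)

```text
t: 6.1
ee_pos: [477.6, 206.7, 190.3]
orientation: [-2.123, -2.315, 0.002]
ft_force: [-0.7, 1.6, -0.3]
width: 61.0
grasp_force: 0.0
```

```bash
python3 - <<'E'
from h import *
from scipy.spatial.transform import Rotation as Ro
o=ctrl.get_obs(); M=Ro.from_rotvec(o['orientation']).as_matrix(); print(o['t'],o['ee_pos'],o['width'],np.degrees(np.arctan2(M[1,1],M[0,1])),o['qpos'])
a=ctrl.get_image('scene')[120:230,180:310,::-1]
cv2.imwrite('pics/p3.png',cv2.resize(a,(650,550),interpolation=cv2.INTER_CUBIC))
E
```

```text
6.1 [477.57669653 206.69514903 190.27254026] 61.046071031646854 4.973908027675535 [ 3.85642620e-01  3.14418447e-01  1.88545405e+00 -1.11231443e-04
  9.42916321e-01  2.98896698e-01]
```

View pics/p3.png

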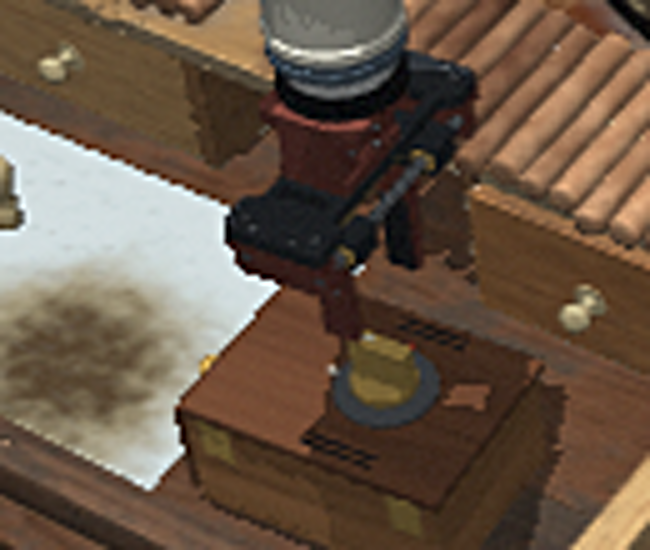

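The open gripper stands above the vent bar, one finger on each side, and the drawer looks flush. I descend.

>>> apply_moves([
  {"tx": 0,"ty": 0,"tz": 0,"spin": 0},
  {"tx": 0,"ty": 0,"tz": -0.01,"spin": 0},
  {"tx": 0,"ty": 0,"tz": -0.025,"spin": 0},
  {"tx": 0,"ty": 0,"tz": -0.04,"spin": 0},
  {"tx": 0,"ty": 0,"tz": -0.055,"spin": 0},
  {"tx": 0,"ty": 0,"tz": -0.062,"spin": 0},
  {"tx": 0,"ty": 0,"tz": -0.065,"spin": 0},
  {"tx": 0,"ty": 0,"tz": -0.065,"spin": 0},
])

```text
t: 6.95
ee_pos: [477.7, 208.6, 125.3]
orientation: [-2.119, -2.319, 0.001]
ft_force: [0.1, -0.3, -0.1]
width: 87.9
grasp_force: 0.0
```

>>> apply_moves([
  {"tx": 0,"ty": 0,"tz": 0,"spin": 0},
  {"tx": 0,"ty": 0,"tz": 0,"spin": 0},
  {"tx": 0,"ty": 0,"tz": 0,"spin": 0},
  {"tx": 0,"ty": 0,"tz": 0,"spin": 0},
  {"tx": 0,"ty": 0,"tz": 0,"spin": 0},
  {"tx": 0,"ty": 0,"tz": 0,"spin": 0},
  {"tx": 0,"ty": 0,"tz": 0,"spin": 0},
  {"tx": 0,"ty": 0,"tz": 0,"spin": 0},
], gripper=1)

```text
t: 7.75
ee_pos: [477.8, 208.3, 125.7]
orientation: [-2.12, -2.318, 0.0]
ft_force: [1.2, -0.5, 0.5]
width: 27.8
grasp_force: 0.0
```

>>> apply_moves([
  {"tx": 0,"ty": 0,"tz": 0,"spin": 0},
  {"tx": 0,"ty": 0,"tz": 0,"spin": 0},
  {"tx": 0,"ty": 0,"tz": 0,"spin": 0},
  {"tx": 0,"ty": 0,"tz": 0,"spin": 0},
  {"tx": 0,"ty": 0,"tz": 0,"spin": -2},
  {"tx": 0,"ty": 0,"tz": 0,"spin": -6},
  {"tx": 0,"ty": 0,"tz": 0,"spin": -11},
  {"tx": 0,"ty": 0,"tz": 0,"spin": -16},
])

```text
t: 8.55
ee_pos: [478.6, 208.5, 125.8]
orientation: [2.425, 1.996, 0.002]
ft_force: [3.2, 1.1, -1.0]
width: 13.7
grasp_force: 30.0
```

```bash
python3 - <<'E'
from h import *
o=ctrl.get_obs(); print(o['t'],o['ee_pos'],o['width'],o['grasp_force'],o['ft_force'],o['moment'])
E
```

```text
8.55 [478.63506128 208.53431094 125.78826565] 13.688662221335239 29.97182071208954 [ 3.24043945  1.06999841 -0.98779449] [ 0.06477023 -0.3115957   0.04959407]
```

The bar is gripped: 14 mm wide, 30 N grip force, with a torque of about 0.05 N m. I turn on in small enough steps to see the stop.

>>> apply_moves([
  {"tx": 0,"ty": 0,"tz": 0,"spin": -6},
  {"tx": 0,"ty": 0,"tz": 0,"spin": -12},
  {"tx": 0,"ty": 0,"tz": 0,"spin": -18},
  {"tx": 0,"ty": 0,"tz": 0,"spin": -24},
  {"tx": 0,"ty": 0,"tz": 0,"spin": -30},
  {"tx": 0,"ty": 0,"tz": 0,"spin": -36},
  {"tx": 0,"ty": 0,"tz": 0,"spin": -42},
  {"tx": 0,"ty": 0,"tz": 0,"spin": -48},
])

```text
t: 9.35
ee_pos: [477.2, 209.5, 125.8]
orientation: [-3.026, -0.834, 0.001]
ft_force: [-4.2, 7.3, 0.7]
width: 13.7
grasp_force: 30.0
```

>>> apply_moves([
  {"tx": 0,"ty": 0,"tz": 0,"spin": -2},
  {"tx": 0,"ty": 0,"tz": 0,"spin": -4},
  {"tx": 0,"ty": 0,"tz": 0,"spin": -6},
  {"tx": 0,"ty": 0,"tz": 0,"spin": -8},
  {"tx": 0,"ty": 0,"tz": 0,"spin": -10},
  {"tx": 0,"ty": 0,"tz": 0,"spin": -12},
  {"tx": 0,"ty": 0,"tz": 0,"spin": -13},
  {"tx": 0,"ty": 0,"tz": 0,"spin": -13},
])

```text
t: 10.15
ee_pos: [477.0, 210.0, 125.8]
orientation: [-3.1, -0.492, 0.001]
ft_force: [-4.8, 10.0, 1.1]
width: 13.8
grasp_force: 30.0
```

```bash
python3 - <<'E'
from h import *
from scipy.spatial.transform import Rotation as Ro
o=ctrl.get_obs(); M=Ro.from_rotvec(o['orientation']).as_matrix(); print(o['t'],o['ee_pos'],o['width'],o['grasp_force'],o['ft_force'],o['moment'],np.degrees(np.arctan2(M[1,1],M[0,1])))
E
```

```text
10.15 [477.00567629 209.96968068 125.77340186] 13.788062916338681 29.975270926952362 [-4.82824422 10.01828093  1.06032394] [1.84578302 1.00206708 0.04040149] -71.9694730739936
```

>>> apply_moves([
  {"tx": 0,"ty": 0.001,"tz": 0,"spin": -1},
  {"tx": 0,"ty": 0.001,"tz": 0,"spin": -2},
  {"tx": 0,"ty": 0.002,"tz": 0,"spin": -3},
  {"tx": 0,"ty": 0.002,"tz": 0,"spin": -4},
  {"tx": 0,"ty": 0.002,"tz": 0,"spin": -5},
  {"tx": 0,"ty": 0.002,"tz": 0,"spin": -6},
  {"tx": 0,"ty": 0.002,"tz": 0,"spin": -7},
  {"tx": 0,"ty": 0.002,"tz": 0,"spin": -7},
])

```text
t: 10.95
ee_pos: [477.1, 210.3, 125.7]
orientation: [3.126, 0.305, -0.002]
ft_force: [-5.7, 2.1, 5.3]
width: 14.6
grasp_force: 31.1
```

```bash
python3 - <<'E'
from h import *
from scipy.spatial.transform import Rotation as Ro
o=ctrl.get_obs(); M=Ro.from_rotvec(o['orientation']).as_matrix(); print(o['t'],o['ee_pos'],o['width'],o['grasp_force'],o['ft_force'],o['moment'],np.degrees(np.arctan2(M[1,1],M[0,1])))
E
```

```text
10.95 [477.14249637 210.26170928 125.72460927] 14.630245807320936 31.10763520002365 [-5.67161026  2.1418368   5.34121705] [0.41124257 1.0182857  0.81244423] -78.8582050584018
```

The torque about z jumped to 0.8 N m, so the knob is at its end stop. I release and retreat.

>>> apply_moves([
  {"tx": 0,"ty": 0,"tz": 0,"spin": 0},
  {"tx": 0,"ty": 0,"tz": 0,"spin": 0},
  {"tx": 0,"ty": 0,"tz": 0,"spin": 0},
  {"tx": 0,"ty": 0,"tz": 0,"spin": 0},
  {"tx": 0,"ty": 0,"tz": 0,"spin": 0},
  {"tx": 0,"ty": 0,"tz": 0,"spin": 0},
  {"tx": 0,"ty": 0,"tz": 0,"spin": 0},
  {"tx": 0,"ty": 0,"tz": 0.005,"spin": 0},
], gripper=-1)

```text
t: 11.75
ee_pos: [477.4, 210.1, 130.3]
orientation: [3.126, 0.304, -0.002]
ft_force: [0.3, 0.1, 0.3]
width: 74.9
grasp_force: 0.0
```

>>> apply_moves([
  {"tx": 0,"ty": 0,"tz": 0.015,"spin": 0},
  {"tx": 0,"ty": 0,"tz": 0.035,"spin": 0},
  {"tx": 0,"ty": 0,"tz": 0.06,"spin": 0},
  {"tx": 0,"ty": 0,"tz": 0.09,"spin": 0},
  {"tx": 0,"ty": 0.02,"tz": 0.11,"spin": 0},
  {"tx": 0,"ty": 0.06,"tz": 0.12,"spin": 0},
  {"tx": 0,"ty": 0.1,"tz": 0.12,"spin": 0},
  {"tx": 0,"ty": 0.14,"tz": 0.12,"spin": 0},
])

```text
t: 12.55
ee_pos: [478.0, 351.8, 251.9]
orientation: [-3.126, -0.303, -0.002]
ft_force: [-0.0, -0.3, 0.1]
width: 87.9
grasp_force: 0.0
```

>>> apply_moves([
  {"tx": 0,"ty": 0.04,"tz": 0,"spin": 0},
  {"tx": 0,"ty": 0.08,"tz": 0,"spin": 0},
  {"tx": -0.01,"ty": 0.12,"tz": 0,"spin": 0},
  {"tx": -0.03,"ty": 0.16,"tz": 0,"spin": 0},
  {"tx": -0.05,"ty": 0.19,"tz": 0,"spin": 0},
  {"tx": -0.07,"ty": 0.2,"tz": 0,"spin": 0},
  {"tx": -0.07,"ty": 0.2,"tz": 0,"spin": 0},
  {"tx": -0.07,"ty": 0.2,"tz": 0,"spin": 0},
])

```text
t: 13.35
ee_pos: [407.6, 550.3, 250.9]
orientation: [3.126, 0.306, 0.0]
ft_force: [-0.2, 0.4, -0.2]
width: 87.9
grasp_force: 0.0
```

```bash
python3 - <<'E'
from h import *
a=ctrl.get_image('scene')[130:230,180:310,::-1]; b=ctrl.get_image('top')[170:270,170:300,::-1]
cv2.imwrite('pics/p4.png',np.hstack([cv2.resize(x,(400,308),interpolation=cv2.INTER_CUBIC) for x in (a,b)]))
E
```

```text
(no output)
```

View pics/p4.png

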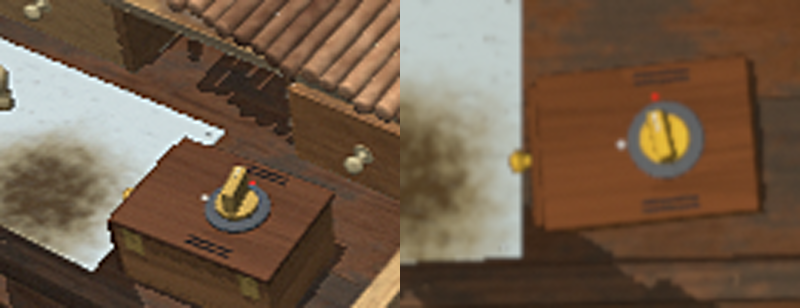

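Both views show the drawer front flush against the box with no gap. The pull is at (520,160) in the crop, and the bar's white end points at the red dot (655,97). I hand in.

```bash
python3 -c "
from workcell import ctrl
print(ctrl.close_job())"
```

```text
the job is handed in; nothing more can be done
None
```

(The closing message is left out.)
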